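Clamp a denture flask in the bench press

ROBOT

A 7-joint arm with a two-finger parallel gripper is mounted at the origin on the work surface. World frame = base frame: x ahead of the robot, y to its left, z up, the work surface at z = 0. Lengths are in m, angles in rad, forces in N, time in s.
With the tool pointing down it reaches from about 0.4 to 0.85 m from the base axis. Payload 4.5 kg.
Tool frame: the origin (TCP) lies on the centre line of the jaws, within the pads' length; the fingertips stand 17 mm ahead of it and the grasp point (between the pads) lies 2 mm behind it (r.tip_reach is the distance from the TCP to the fingertips, in m); z points along the fingers, y is the line along which they close (so a half turn about z gives the same grasp; the last joint's range is limited). The gripper opens to 88 mm and grips with 3 to 60 N. Pads are 18 mm wide; open, the fingers measure 123 mm over their backs; the gripper's body (75 mm by 187 mm) begins 45 mm behind the grasp point.
Start: joints at [1.21, 0.689, -0.195, 1.565, 0.157, 0.902, -0.215], TCP at [0.24, -0.577, 0.229] pointing down, gripper open.
Joint ranges: [-3.01, 3.01], [-0.46, 2.08], [-1.47, 1.51], [0.13, 2.56], [-1, 4.14], [0.04, 2.09], [-2.66, 2.66]. Speed limits (rad/s): [2.57, 2.57, 3.14, 3.14, 3.14, 3.14, 3.14].

INTERFACE

Orientations are given as a unit quaternion [x, y, z, w].
In Python, from plant import r gives the robot as it stands.
- The arm moves only by the tool step_arm, never from a script. Its argument "steps" is a list of rows, each a list of 7 numbers: the shift along the tool's x, y, z in cm, then the turn, a rotation vector about the tool's x, y, z in degrees, then the gripper's target within -1 to 1 (shut at 1, half-way at 0, fully open at -1). A call has 1 to 8 rows; each row shifts and turns the commanded pose from where the row before left it, along the tool's axes as they then stand; what a row does not reach is not made up. A row lasts 1/8 s, in which the tool goes at most 62.5 mm and 10.7 degrees, less where a joint would pass 70% of its speed; a pose out of reach is approached as far as the arm can. A call with a gripper value outside its range is refused whole. The fingers move at their own pace and stop on an object; "force" is the grip in N (left out, the last holds). Time passes only in rows, so rows that do not move let the fingers close. It gives the time, the measured TCP pose, the force, the opening and the grip force at its end, in the units of the state.
- r.get_state(): the state, without advancing time (a new reading comes with each control period).
- r.snapshot(name): name is "scene" or "side" or "wrist"; returns a dict with "pixels" (420x560x3 uint8, red, green, blue), "fx", "fy", "cx", "cy" (pixels), "cam_to_world" (4x4, takes a point from camera to world coordinates). Camera axes: x right, y down, z forward; pixel columns grow to the right and rows downward; lengths in m; the calibration is good to about 2 mm. A picture is of the moment at which its call begins. There is no depth.
- r.finish_job(): hands the job in; it is judged then, once.
The state is a dict: "clock": time; "q": joint angles; "qd": joint speeds; "joint_torque": joint torques, N m; "tool_pos": TCP position; "eef_rot": TCP orientation; "contact_force": force on the tool from outside, world axes, zero at the start; "moment": the same for the moment, N m; "opening": opening from 0.0 (shut) to 1.0 (fully open); "finger_force": force on a finger pad.
Only numpy, scipy, OpenCV 4.12 (cv2) and the standard library are available. Lean on these libraries where they do the work, as an engineer would, in place of code of your own. Each camera call takes 0.05 s, during which the arm holds its last target. There are 200 camera calls.

TASK

Load the flask press: slide the brass denture flask in under the pressing plate until it sits fully home against the back stop, square between the guides, without ramming it. Then wind the plate down by pushing the spokes of the star wheel round clockwise, one after another, until the plate is clamped firmly on the flask by feel (the resistance rises to about twice that of the free-turning wheel), without forcing it, and leave it clamped. Do not disturb the jar, the stone model or the bowl.

Things in the scene. Friction and masses are not known exactly. Their poses are not given: they have to be found in the camera images.
- press: Bench press for denture flasks, bolted down: light cast base 22 mm high (x from -135 to +90 mm, y 200 mm wide), two steel columns 20 mm thick at y = +82 and -82 mm, a crosshead across them, screw and star wheel on top, dark pressing plate below. Origin: on the work surface under the screw axis. x points from the open loading side to the back stop, z up.
- press_seat (a point): Point on top of the base (22 mm above the work surface) on the screw axis; axes as the press. The flask is home when its origin is here within a few mm (1 mm past it when hard on the stop). Crosshead and spokes overhang the loading side: a tool that pushes the flask home must lean back, away from the press, by about 35 degrees.
- press_stop (a point): Middle of the back stop's face, 51 mm behind the seat point; the stop is a bar 97 mm wide and 14 mm high. Before it two side guides on the base, 10 mm high and 97 mm apart, with flared mouths beginning at x = 0 of the press, centre the flask as it is pushed in.
- crosshead_top (a point): Middle of the crosshead's top face, 192 mm above the work surface. The crosshead is 52 mm deep (x), 205 mm wide (y) and 30 mm high; a cap nut on either end stands 10 mm above it.
- wheel_hub (a point): Centre of the star wheel on the screw axis, at the height of the spokes' centre lines: 235 mm above the work surface at wheel = 0, sinking 3.2 mm per rad turned. Four level spokes 90 degrees apart: steel rods 10 mm thick from the hub (44 mm across, 36 mm high) to 74 mm from the axis, then black balls of 26 mm centred 86 mm from the axis.
- spoke_ball (a point): Centre of the black ball on one of the four like spokes (the one that points along the press's x at wheel = 0), 86 mm from the axis. Resistance: the free wheel needs 0.35 N m to keep turning: 5 N square to a spoke, 70 mm from the axis. Firmly clamped is 0.65 to 0.75 N m (9 to 11 N there); 0.95 N m (14 N there) and more over-presses the flask.
- wheel (a joint): Angle of the star wheel, rad, growing clockwise seen from above; that lowers the plate 3.2 mm per rad. One to four rad are needed, by start and flask height. From the plate's first bearing on the flask to firm is some 0.3 rad of steadily rising resistance. Judge it while the wheel moves: at rest the screw's friction hides the load. The screw holds by itself; past firm it creeps back a little.
- plate: Dark steel pressing plate, 70 mm (x) by 110 mm (y) by 14 mm, under the screw on stiff disc springs, guided on the columns by brass bushes. Origin: centre of its underside. Starts 2 to 12 mm clear of the top of the flask.
- flask: Brass denture flask, 100 mm long (x), 90 mm wide (y), 0.5 to 0.85 kg. Halves 31 mm high each, parted by set stone of unknown thickness: 64 to 70 mm tall, not shown by its pose. Origin: centre of its underside; x along the press's x. Starts on the press base, about 60 mm out to the loading side, nearly in line. Slides under about 3 to 6 N; push its lower half, without knocks.
- stain_jar: Small jar with a white lid, 48 mm across, 45 mm tall, standing behind the press. Origin: centre of its underside. Leave it alone.
- stone_model: White stone model of a dental arch, 60 x 66 x 26 mm, beside the press. Origin: centre of its underside. Leave it alone.
- mixing_bowl: Pink mixing bowl, 84 mm across, 38 mm tall, beside the press. Origin: centre of its underside. Leave it alone.
Things that resemble listed ones, but are neither listed nor needed, are in the scene too. Of the things shaped like the flask, the brass one is meant.

How it is judged:
On the way, in this order (a step that is already met when the one before it is completed fails the run):
1. the flask is fully home against the back stop, between the guides (x of flask in the frame of press_seat above -0.004 m and horizontal distance between flask and press_seat below 0.008 m and angle between the x axis of flask and the x axis of press, either way round below 0.06 rad), for 0.2 s.
2. the plate is clamped firmly on the flask: it bears on it with more than 50 N (contact force between plate and flask above 50 N), for 0.3 s.
At the end, for the whole second after the job is handed in: The flask is home at the back stop (its origin no more than 4 mm short of the seat point along x and within 8 mm of it, square to 0.06 rad), the plate bears on it with 50 to 200 N and the wheel is at rest (all of step 1 and contact force between plate and flask between 50 and 200 N and velocity of joint wheel between -0.05 and 0.05 rad/s); the robot touches nothing.
It fails at once if the flask is over-pressed: the plate bears on it with more than 200 N (contact force between plate and flask above 200 N).
It fails at once if the flask is rammed: the fingers press on it with more than 45 N (contact force between the fingers and flask above 45 N).
It fails at once if the press or its wheel is forced: the fingers press on it with more than 30 N (contact force between the fingers and press above 30 N).
It fails at once if a bystander (jar, stone model or bowl) is shifted by more than 15 mm (distance of any of stain_jar, stone_model, mixing_bowl from where it was at the start of the episode above 0.015 m).
It also fails if it takes over 72 s, if anything falls off the work surface, if the arm or the gripper's body presses on something with over 40 N, if the wrist force passes 120 N, or if a joint passes its speed limit or range.

## Working session

There is one attempt and no reset: what is moved stays moved. The work goes in short steps, Python scripts to look and compute and a tool call to move; the robot and the scene stay as the last step left them, time stands still between calls to the robot, and variables do not carry over. Pictures are saved under pics/ and viewed, at most 10 in all, crops included, and the job is handed in when it is done.

Besides the shell and the picture viewer there is one more tool, called by a JSON object that holds its "name" and its "arguments", one argument or row to a line. step_arm: Moves the arm, as the interface text tells. Its arguments: {"type":"object","properties":{"steps":{"type":"array","items":{"type":"array","items":{"type":"number"}}},"force":{"type":"number"}},"required":["steps"]}

```bash
ls; mkdir -p pics
python3 - <<'E'
from plant import r
import cv2,numpy as np
for n in("scene","side"):
    s=r.snapshot(n); cv2.imwrite(f"pics/{n}0.png",s["pixels"][:,:,::-1])
    np.savez(f"{n}0.npz",**s)
    print(n,s["fx"],s["cx"],s["cy"],np.round(s["cam_to_world"],3).tolist())
st=r.get_state();print({k:np.round(v,3).tolist() for k,v in st.items()}); print(r.tip_reach)
E
```

```text
pics
scene 430.6212906145387 286.7617831655468 216.66624567701098 [[-0.648, 0.481, -0.59, 1.075], [0.761, 0.396, -0.513, 0.492], [-0.013, -0.782, -0.623, 0.75], [0.0, 0.0, 0.0, 1.0]]
side 406.36223627352723 281.33075039590733 203.43966369028433 [[-0.908, -0.239, 0.345, 0.233], [-0.419, 0.543, -0.728, 0.632], [-0.013, -0.805, -0.593, 0.681], [0.0, 0.0, 0.0, 1.0]]
{'clock': 0.1, 'q': [1.21, 0.69, -0.195, 1.566, 0.157, 0.902, -0.215], 'qd': [-0.0, -0.002, -0.001, -0.002, -0.002, -0.002, -0.0], 'joint_torque': [-0.003, -52.85, -1.271, -15.384, -0.052, 0.002, 0.0], 'tool_pos': [0.24, -0.576, 0.228], 'eef_rot': [0.981, 0.196, -0.0, -0.001], 'contact_force': [-0.266, 0.475, 0.434], 'moment': [0.005, 0.024, 0.002], 'finger_force': 0.0, 'opening': 0.997}
0.017
```

View pics/scene0.png

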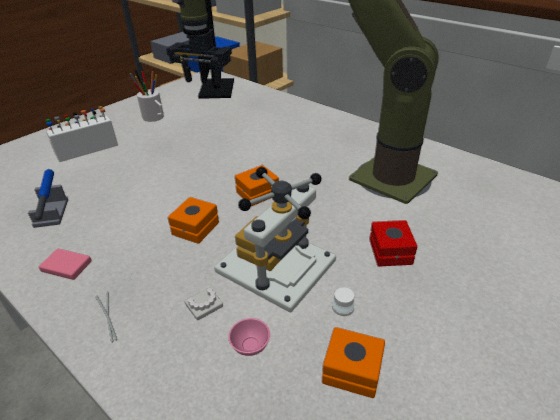

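View pics/side0.png

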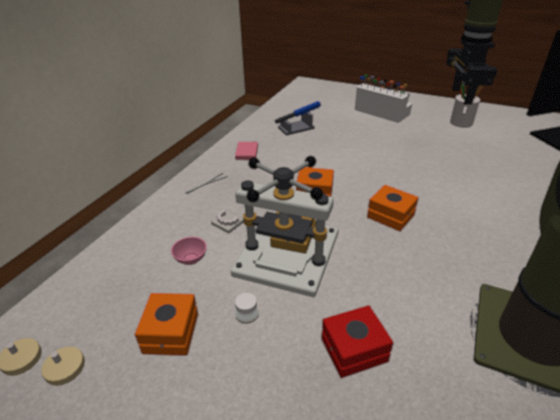

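The scene view shows the press at about (280,235), with the brass flask in it at (255,245) on the far side. The orange (193,219), (257,183), (354,360) and red (393,242) flasks are decoys. The stain jar is at (344,300), the stone model at (204,302) and the bowl at (250,337). The side view shows the press at (285,230) with its back stop towards the camera and the brass flask behind the columns at (293,235). I'll confirm this in an enlarged crop.

Run:
```python
import cv2,numpy as np
a=cv2.imread("pics/scene0.png")[155:310,205:345]; b=cv2.imread("pics/side0.png")[145:300,220:350]
a=cv2.resize(a,None,fx=2.85,fy=3.8) if 0 else cv2.resize(a,None,fx=2.9,fy=2.9,interpolation=2); b=cv2.resize(b,None,fx=2.9,fy=2.9,interpolation=2)
c=np.hstack([a,b]);print(c.shape); cv2.imwrite("pics/crop1.png",c)
```

```text
(450, 783, 3)
```

View pics/crop1.png

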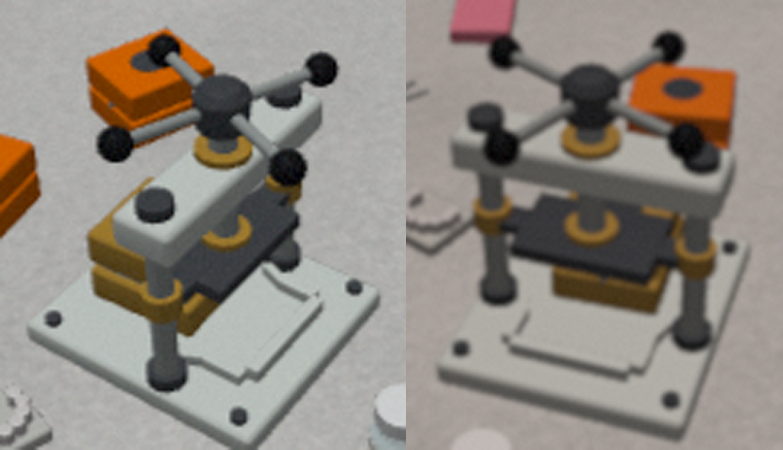

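Crop: the brass flask is between the columns, on the loading side. It is the only brass-coloured one, at scene ≈(255,245), and the rest are orange or red. Balls in scene px are (262,171), (316,179), (245,205), (305,212); in side px (254,162), (311,161), (253,196), (317,193).

```bash
cat > h.py <<'E'
import numpy as np
def cam(n):
    return np.load(n+"0.npz")
C={n:cam(n) for n in("scene","side")}
def ray(n,p):
    c=C[n];M=c["cam_to_world"];d=M[:3,:3]@[(p[0]-c["cx"])/c["fx"],(p[1]-c["cy"])/c["fy"],1];return M[:3,3],d/np.linalg.norm(d)
def plane(n,p,z):
    o,d=ray(n,p);return o+d*(z-o[2])/d[2]
def tri(p,q):
    (o1,d1),(o2,d2)=ray("scene",p),ray("side",q)
    t=np.linalg.lstsq(np.c_[d1,-d2],o2-o1,rcond=None)[0];a=o1+t[0]*d1;b=o2+t[1]*d2
    return (a+b)/2,np.linalg.norm(a-b)
sc=lambda x,y:(x/2.9+205-.33,y/2.9+155-.33)
sd=lambda x,y:((x-406)/2.9+220-.33,y/2.9+145-.33)
E
python3 - <<'E'
from h import *
np.set_printoptions(precision=4,suppress=True)
S=[sc(165,47),sc(321,70),sc(115,144),sc(289,166)];D=[sd(505,50),sd(669,46),sd(502,147),sd(688,140)]
for i,p in enumerate(S):
    for j,q in enumerate(D):
        x,e=tri(p,q)
        if e<.006 and .2<x[2]<.26: print(i,j,x,e)
print("zplane scene",[plane("scene",p,.232) for p in S])
print("zplane side",[plane("side",p,.232) for p in D])
# cap nuts top z=.202
print("nuts",[plane("scene",sc(*p),.202) for p in((154,196),(284,90))],[plane("side",sd(*p),.202) for p in((486,111),(704,150))])
# base bolts z~.024
print("bolts",[plane("scene",sc(*p),.023) for p in((53,318),(238,415),(354,286))],[plane("side",sd(*p),.023) for p in((461,348),(670,400),(729,247))])
print("flask", [plane("scene",sc(*p),.022) for p in((93,292),(188,333))])
print("jar etc",plane("scene",(344,300),.03),plane("scene",(250,337),.02),plane("scene",(204,303),.013))
print("orange",[plane("scene",p,.03) for p in((193,219),(257,187),(354,360),(393,242))])
E
```

```text
0 1 [ 0.4998 -0.0794  0.236 ] 0.0008844039391214232
1 3 [0.4448 0.0276 0.2333] 0.0037433332449335224
2 0 [ 0.6092 -0.0252  0.2346] 0.0038406100360202713
3 2 [0.5532 0.084  0.2345] 0.0017416778540787843
zplane scene [array([ 0.4958, -0.0832,  0.232 ]), array([0.4453, 0.0288, 0.232 ]), array([ 0.6086, -0.0251,  0.232 ]), array([0.5515, 0.0831, 0.232 ])]
zplane side [array([ 0.6124, -0.0324,  0.232 ]), array([ 0.5024, -0.0866,  0.232 ]), array([0.5553, 0.0796, 0.232 ]), array([0.4458, 0.0227, 0.232 ])]
nuts [array([0.6071, 0.0083, 0.202 ]), array([ 0.449 , -0.0032,  0.202 ])] [array([0.6093, 0.0067, 0.202 ]), array([ 0.4454, -0.0111,  0.202 ])]
bolts [array([ 0.6224, -0.105 ,  0.023 ]), array([0.6038, 0.0789, 0.023 ]), array([0.434 , 0.0626, 0.023 ])] [array([0.6062, 0.0766, 0.023 ]), array([0.4371, 0.0604, 0.023 ]), array([ 0.4551, -0.1243,  0.023 ])]
flask [array([ 0.579 , -0.1026,  0.022 ]), array([ 0.5634, -0.0087,  0.022 ])]
jar etc [0.5342 0.1817 0.03  ] [0.7274 0.0868 0.02  ] [ 0.7252 -0.057   0.013 ]
orange [array([ 0.5607, -0.2871,  0.03  ]), array([ 0.3427, -0.2582,  0.03  ]), array([0.6432, 0.2793, 0.03  ]), array([0.3025, 0.1693, 0.03  ])]
```

{"name": "step_arm", "arguments": {
  "steps": [
    [0,0,-1,0,0,-10.4,-0.1],
    [0,0,-1,0,0,-10.4,-0.1],
    [0,0,-1,0,0,-10.4,-0.1],
    [0,0,0,0,0,-10.4,-0.1],
    [0,0,0,0,0,-10.4,-0.1],
    [0,0,0,0,0,-10.4,-0.1],
    [0,0,0,0,0,-10.4,-0.1],
    [0,0,0,0,0,0,-0.1]
  ]
}}

```text
clock: 1.1
tool_pos: [0.2401, -0.5767, 0.2587]
eef_rot: [0.674, 0.739, 0.0, -0.0]
contact_force: [-0.2, -0.2, -0.4]
opening: 0.553
finger_force: 0.0
```

```bash
cat >> h.py <<'E'
from scipy.spatial.transform import Rotation as R
HUB=np.array([.5275,.001,0]);YAW=np.radians(95.6)
P=np.array([[np.cos(YAW),-np.sin(YAW),0],[np.sin(YAW),np.cos(YAW),0],[0,0,1.]])
# target tip point: off = offset of the working point in tool frame
def go(target,off,rot=None):
    "target in press coords (m, z from table); rot = desired tool rotation in press frame (3x3)"
    from plant import r
    s=r.get_state();T=R.from_quat(s["eef_rot"]);t=np.array(s["tool_pos"])
    W=T if rot is None else R.from_matrix(P@rot)
    goal=HUB+P@np.array(target)-W.apply(off)
    np.set_printoptions(precision=2,suppress=True)
    print("shift cm",T.inv().apply(goal-t)*100,"turn deg",np.degrees((T.inv()*W).as_rotvec()),"q",np.array(s["q"]),"clk",s["clock"])
    print("press now mm",1000*(P.T@(t+T.apply(off)-HUB)),"F press",P.T@np.array(s["contact_force"]),s["opening"])
def lean(a,flip=1):
    a=np.radians(a);z=np.array([np.sin(a),0,-np.cos(a)]);y=np.array([0,-1.*flip,0]);return np.c_[np.cross(y,z),y,z]
PUSH=[.009,0,.017]
E
python3 -c "
from h import *
go([-.145,.003,.043],PUSH,lean(35))
go([-.145,.003,.043],PUSH)"
```

```text
shift cm [38.64 33.74 20.74] turn deg [ 0.1  34.93 -0.29] q [ 1.4   0.7  -0.56  1.52  0.41  1.04  0.83] clk 1.1
press now mm [-537.91  342.4   241.69] F press [-0.2   0.21 -0.43] 0.5528696483073056
shift cm [39.45 33.73 19.92] turn deg [0. 0. 0.] q [ 1.4   0.7  -0.56  1.52  0.41  1.04  0.83] clk 1.1
press now mm [-537.91  342.4   241.69] F press [-0.2   0.21 -0.43] 0.5528696483073056
```

{"name": "step_arm", "arguments": {
  "steps": [
    [4.2,4.2,0,0,0,0,-0.1],
    [4.2,4.2,0,0,0,0,-0.1],
    [4.2,4.2,0,0,0,0,-0.1],
    [4.2,4.2,0,0,0,0,-0.1],
    [4.2,4.2,0,0,0,0,-0.1],
    [4.2,4.2,0,0,0,0,-0.1],
    [4.2,4.2,0,0,0,0,-0.1],
    [4.2,4.2,0,0,0,0,-0.1]
  ]
}}

```text
clock: 2.1
tool_pos: [0.5442, -0.2092, 0.2592]
eef_rot: [0.674, 0.738, -0.0, 0.0]
contact_force: [0.3, -0.4, -0.3]
opening: 0.55
finger_force: 0.0
```

{"name": "step_arm", "arguments": {
  "steps": [
    [0,0,2,0,8.75,0,-0.1],
    [0,0,0,0,8.75,0,-0.1],
    [0,0,0,0,8.75,0,-0.1],
    [0,0,0,0,8.75,0,-0.1],
    [0,0,0,0,0,0,-0.1]
  ]
}}

```text
clock: 2.72
tool_pos: [0.5421, -0.2141, 0.2358]
eef_rot: [0.645, 0.702, 0.201, -0.223]
contact_force: [-0.7, 0.5, -0.4]
opening: 0.548
finger_force: 0.0
```

```bash
python3 -c "
from h import *
go([-.14,.003,.043],PUSH,lean(35))"
```

```text
shift cm [-5.77  0.38 18.42] turn deg [ 0.11 -0.01 -0.73] q [ 0.91  0.93 -0.76  1.37  0.03  1.27  0.38] clk 2.725
press now mm [-198.39    6.29  227.04] F press [ 0.57  0.62 -0.43] 0.5477370373328533
```

{"name": "step_arm", "arguments": {
  "steps": [
    [-1.2,0.1,3.8,0,0,0,-0.1],
    [-1.2,0.1,3.8,0,0,0,-0.1],
    [-1.2,0.1,3.8,0,0,0,-0.1],
    [-1.2,0.1,3.8,0,0,0,-0.1],
    [-1.0,0,2,0,0,-0.7,-0.1],
    [0,0,1,0,0,0,-0.1],
    [0,0,0,0,0,0,-0.1]
  ]
}}

```text
clock: 3.6
tool_pos: [0.5422, -0.1532, 0.0577]
eef_rot: [0.637, 0.71, 0.204, -0.221]
contact_force: [0.2, -0.5, 0.8]
opening: 0.548
finger_force: 0.0
```

Run:
```python
from h import *
from plant import r
import cv2
go([-.11,.003,.041],PUSH,lean(35))
s=r.snapshot("scene")["pixels"][:,:,::-1];cv2.imwrite("pics/c2.png",cv2.resize(s[130:320,180:380],None,fx=3,fy=3,interpolation=2))
```

```text
shift cm [ 1.82 -0.25  2.24] turn deg [0.12 0.03 0.6 ] q [ 0.84  1.13 -0.71  1.56  0.12  0.88  0.4 ] clk 3.6
press now mm [-137.76    0.44   48.88] F press [-0.47 -0.18  0.83] 0.5479623400582951
```

View pics/c2.png

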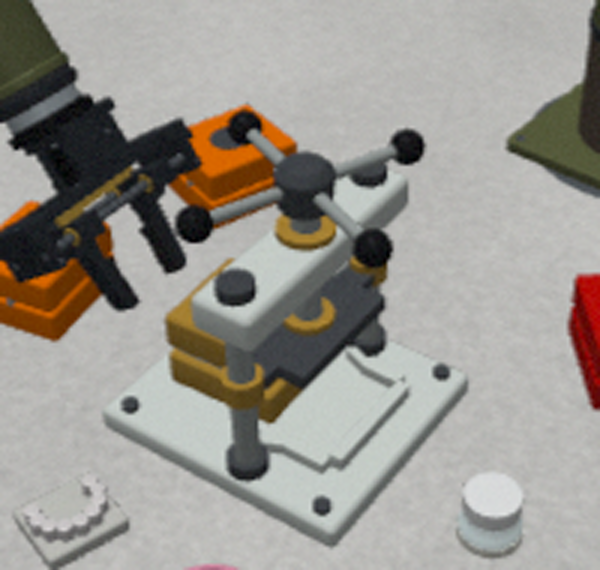

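The crop shows both fingers behind the flask's rear face, finger tips at crop (125,300) and (172,265), and the wheel clear. I'll approach the flask gently.

{"name": "step_arm", "arguments": {
  "steps": [
    [0.4,-0.1,0.9,0,0,0.6,-0.1],
    [0.4,0,0.6,0,0,0,-0.1],
    [0.33,0,0.23,0,0,0,-0.1],
    [0.33,0,0.23,0,0,0,-0.1],
    [0.33,0,0.23,0,0,0,-0.1],
    [0.33,0,0.23,0,0,0,-0.1],
    [0.33,0,0.23,0,0,0,-0.1],
    [0.33,0,0.23,0,0,0,-0.1]
  ]
}}

```text
clock: 4.65
tool_pos: [0.537, -0.1145, 0.0492]
eef_rot: [0.641, 0.706, 0.203, -0.222]
contact_force: [-0.2, -0.5, -0.1]
opening: 0.549
finger_force: 0.1
```

```bash
python3 -c "
from h import *
go([-.05,.00,.041],PUSH,lean(35))"
```

```text
shift cm [4.02 0.17 2.75] turn deg [ 0.11  0.   -0.05] q [ 0.8   1.13 -0.7   1.64  0.12  0.79  0.35] clk 4.65
press now mm [-98.71   1.79  40.44] F press [-0.49  0.29 -0.05] 0.5494432146209565
```

{"name": "step_arm", "arguments": {
  "steps": [
    [0.33,0,0.23,0,0,0,-0.1],
    [0.33,0,0.23,0,0,0,-0.1],
    [0.33,0,0.23,0,0,0,-0.1],
    [0.33,0,0.23,0,0,0,-0.1]
  ]
}}

```text
clock: 5.15
tool_pos: [0.5359, -0.1007, 0.0489]
eef_rot: [0.642, 0.706, 0.202, -0.221]
contact_force: [-0.7, -4.8, 1.7]
opening: 0.552
finger_force: 2.5
```

```bash
python3 -c "
from h import *
go([-.05,.00,.041],PUSH,lean(35))"
```

```text
shift cm [2.92 0.14 1.92] turn deg [ 0.2   0.19 -0.13] q [ 0.78  1.12 -0.7   1.67  0.11  0.76  0.34] clk 5.15
press now mm [-84.95   1.48  40.06] F press [-4.72  1.21  1.71] 0.5521915291587115
```

{"name": "step_arm", "arguments": {
  "steps": [
    [0.33,0,0.23,0,0,0,-0.1],
    [0.33,0,0.23,0,0,0,-0.1],
    [0.33,0,0.23,0,0,0,-0.1],
    [0.33,0,0.23,0,0,0,-0.1],
    [0.33,0,0.23,0,0,0,-0.1]
  ]
}}

```text
clock: 5.78
tool_pos: [0.5333, -0.0783, 0.0492]
eef_rot: [0.641, 0.706, 0.202, -0.222]
contact_force: [0.7, -3.8, -0.1]
opening: 0.548
finger_force: 1.8
```

Run:
```python
from h import *
from plant import r
import cv2
go([-.05,.003,.041],PUSH,lean(35))
a=r.snapshot("scene")["pixels"][140:300,205:345,::-1];b=r.snapshot("side")["pixels"][140:300,220:350,::-1]
cv2.imwrite("pics/c3.png",cv2.resize(np.hstack([a,b]),None,fx=2.9,fy=2.9,interpolation=2))
```

```text
shift cm [ 1.05 -0.11  0.66] turn deg [ 0.08 -0.   -0.05] q [ 0.76  1.12 -0.71  1.71  0.11  0.71  0.32] clk 5.775
press now mm [-62.38   1.91  40.39] F press [-3.84 -0.3  -0.08] 0.5478700765424849
```

View pics/c3.png

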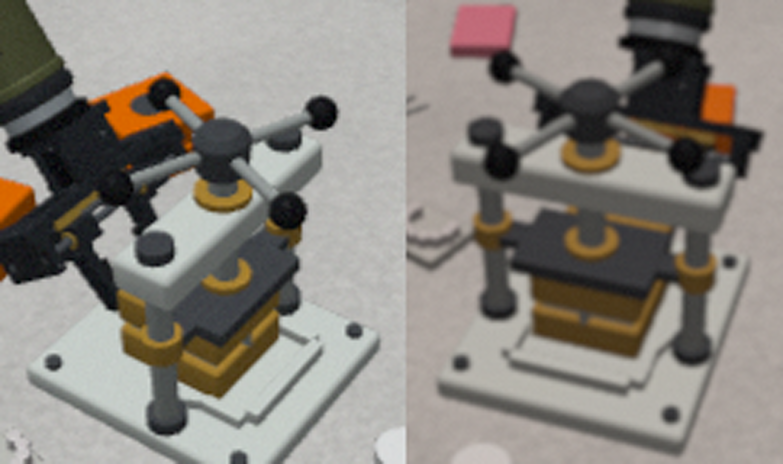

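The crop shows the flask between the guides. Its front bottom edge is at side crop (533,333)–(640,355), with a gap left to the stop bar at (570,362).

{"name": "step_arm", "arguments": {
  "steps": [
    [0.25,0,0.17,0,0,0,-0.1],
    [0.25,0,0.17,0,0,0,-0.1],
    [0.25,0,0.17,0,0,0,-0.1],
    [0.25,0,0.17,0,0,0,-0.1]
  ]
}}

```text
clock: 6.38
tool_pos: [0.5322, -0.0663, 0.0494]
eef_rot: [0.641, 0.706, 0.202, -0.222]
contact_force: [-0.0, -3.1, -2.0]
opening: 0.551
finger_force: 1.6
```

{"name": "step_arm", "arguments": {
  "steps": [
    [0.16,0,0.11,0,0,0,-0.1],
    [0.16,0,0.11,0,0,0,-0.1]
  ]
}}

```text
clock: 6.62
tool_pos: [0.5319, -0.0626, 0.0494]
eef_rot: [0.641, 0.706, 0.202, -0.222]
contact_force: [-0.0, -2.8, -1.9]
opening: 0.55
finger_force: 1.5
```

```bash
python3 -c "
from h import *
go([-.05,.00,.041],PUSH,lean(35))"
```

```text
shift cm [-0.26  0.19 -0.22] turn deg [ 0.09  0.   -0.04] q [ 0.74  1.11 -0.71  1.73  0.1   0.68  0.3 ] clk 6.625
press now mm [-46.61   1.83  40.65] F press [-2.81  0.3  -1.93] 0.5502743903737947
```

{"name": "step_arm", "arguments": {
  "steps": [
    [0.14,0,0.1,0,0,0,-0.1],
    [0.14,0,0.1,0,0,0,-0.1],
    [0.14,0,0.1,0,0,0,-0.1]
  ]
}}

```text
clock: 7.0
tool_pos: [0.5315, -0.0575, 0.0494]
eef_rot: [0.641, 0.706, 0.203, -0.222]
contact_force: [1.0, -2.3, -2.5]
opening: 0.55
finger_force: 1.5
```

{"name": "step_arm", "arguments": {
  "steps": [
    [0.12,0,0.08,0,0,0,-0.1],
    [0.12,0,0.08,0,0,0,-0.1]
  ]
}}

```text
clock: 7.25
tool_pos: [0.5312, -0.0547, 0.0495]
eef_rot: [0.641, 0.706, 0.203, -0.222]
contact_force: [-0.4, -1.4, -1.3]
opening: 0.545
finger_force: 1.5
```

{"name": "step_arm", "arguments": {
  "steps": [
    [0.12,0,0.08,0,0,0,-0.1]
  ]
}}

```text
clock: 7.38
tool_pos: [0.5311, -0.0532, 0.0495]
eef_rot: [0.641, 0.706, 0.203, -0.222]
contact_force: [0.2, -2.7, -2.5]
opening: 0.548
finger_force: 1.5
```

{"name": "step_arm", "arguments": {
  "steps": [
    [0.12,0,0.08,0,0,0,-0.1]
  ]
}}

```text
clock: 7.5
tool_pos: [0.5309, -0.0518, 0.0496]
eef_rot: [0.641, 0.706, 0.203, -0.222]
contact_force: [-0.7, -2.9, -1.7]
opening: 0.551
finger_force: 1.5
```

{"name": "step_arm", "arguments": {
  "steps": [
    [0.12,0,0.08,0,0,0,-0.1]
  ]
}}

```text
clock: 7.62
tool_pos: [0.531, -0.0507, 0.0495]
eef_rot: [0.641, 0.706, 0.203, -0.222]
contact_force: [1.3, -5.0, -1.0]
opening: 0.55
finger_force: 2.7
```

Run:
```python
from h import *
from plant import r
import cv2
go([-.05,.003,.041],PUSH,lean(35))
a=r.snapshot("scene")["pixels"][180:300,205:345,::-1];b=r.snapshot("side")["pixels"][180:300,220:350,::-1]
cv2.imwrite("pics/c4.png",cv2.resize(np.hstack([a,b]),None,fx=2.9,fy=2.9,interpolation=2))
```

```text
shift cm [-1.24 -0.14 -0.9 ] turn deg [ 0.14  0.04 -0.05] q [ 0.72  1.11 -0.71  1.75  0.1   0.66  0.29] clk 7.625
press now mm [-34.68   1.48  40.74] F press [-5.11 -0.81 -1.  ] 0.5500786052463106
```

View pics/c4.png

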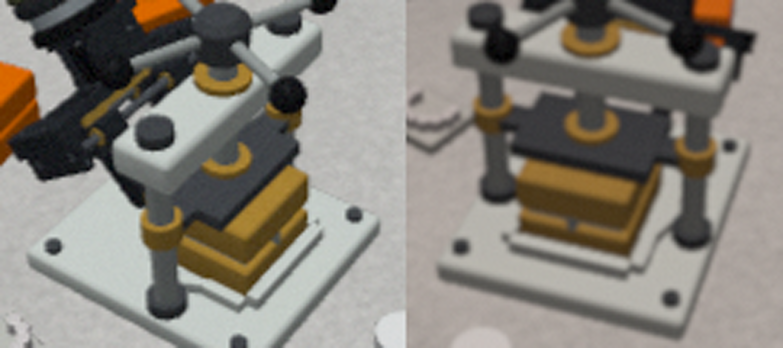

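The flask's front edge is now at the stop bar (side crop (520,235)–(630,258)) and the force is starting to rise. A few more tiny pushes should confirm the stop.

{"name": "step_arm", "arguments": {
  "steps": [
    [0.1,0,0.07,0,0,0,-0.1]
  ]
}}

```text
clock: 7.85
tool_pos: [0.5311, -0.0505, 0.0493]
eef_rot: [0.642, 0.706, 0.202, -0.221]
contact_force: [-0.1, -8.3, -0.9]
opening: 0.554
finger_force: 4.1
```

{"name": "step_arm", "arguments": {
  "steps": [
    [0.08,0,0.06,0,0,0,-0.1]
  ]
}}

```text
clock: 7.98
tool_pos: [0.5312, -0.0504, 0.0492]
eef_rot: [0.642, 0.706, 0.202, -0.221]
contact_force: [0.7, -10.9, 1.3]
opening: 0.549
finger_force: 5.1
```

{"name": "step_arm", "arguments": {
  "steps": [
    [0.05,0,0.03,0,0,0,-0.1],
    [0,0,0,0,0,0,-0.1]
  ]
}}

```text
clock: 8.22
tool_pos: [0.5312, -0.0504, 0.0492]
eef_rot: [0.642, 0.706, 0.202, -0.22]
contact_force: [1.1, -10.4, 0.7]
opening: 0.548
finger_force: 5.0
```

Run:
```python
from h import *
c=C["scene"];M=np.linalg.inv(c["cam_to_world"])
T=R.from_quat([0.637,0.71,0.204,-0.221]);t=np.array([0.5422,-0.1532,0.0577])
for y in(.033,-.033):
  for o in([0,y,0],[0,y,.017],[.009,y,.017],[-.009,y,.017]):
    p=M@np.r_[t+T.apply(o),1];u=np.array([c["fx"]*p[0]/p[2]+c["cx"],c["fy"]*p[1]/p[2]+c["cy"]]);print(o,"crop c2",((u-[180,130])*3).round(1))
# flask front-bottom/top edges in c4 at home: corners of flask front top z~.089
s4=lambda x,y:(x/2.9+205-.33,y/2.9+180-.33); d4=lambda x,y:((x-406)/2.9+220-.33,y/2.9+180-.33)
print("lower-half top? front bottom corner",1000*P.T@(plane("scene",s4(247,292),.022)-HUB),1000*P.T@(plane("side",d4(632,258),.034)-HUB))
print("tri top front corner", [ (1000*P.T@(a-HUB),e) for a,e in[tri(s4(307,170),d4(525,162)),tri(s4(247,228),d4(640,178))]])
```

```text
[0, 0.033, 0] crop c2 [129.5 316. ]
[0, 0.033, 0.017] crop c2 [140.2 333.2]
[0.009, 0.033, 0.017] crop c2 [146.5 331.8]
[-0.009, 0.033, 0.017] crop c2 [134.  334.6]
[0, -0.033, 0] crop c2 [180.7 273.9]
[0, -0.033, 0.017] crop c2 [190.8 290.6]
[0.009, -0.033, 0.017] crop c2 [197.2 289. ]
[-0.009, -0.033, 0.017] crop c2 [184.5 292.2]
lower-half top? front bottom corner [ 45.98622529 -36.47249136  22.        ] [47.47844834 48.07397821 34.        ]
tri top front corner [(array([ 87.86834877, -15.82951966, 150.8280577 ]), np.float64(0.00829065190649562)), (array([-7.69783734, 26.79587564, 38.30835532]), np.float64(0.04144007172168903))]
```

The flask is on the stop: position stalled and force reached 10 N. But the fingertips in c2 (crop (125,305)) don't sit where the state predicts, (140,333). So I'll back off, go vertical and measure the tips in both views.

{"name": "step_arm", "arguments": {
  "steps": [
    [-0.8,0,-0.6,0,0,0,-0.1],
    [-2.5,0,-1.7,0,0,0,-0.1],
    [-4,0,-2.8,0,0,0,-0.1],
    [-2,0,-5,0,0,0,1],
    [1,0,-5,0,-8.75,0,1],
    [1,0,-5,0,-8.75,0,1],
    [1,0,-5,0,-8.75,0,1],
    [0,0,-4,0,-8.75,0,1]
  ],
  "force": 30
}}

```text
clock: 9.22
tool_pos: [0.5479, -0.2241, 0.268]
eef_rot: [0.672, 0.741, 0.0, 0.002]
contact_force: [0.4, 0.1, 0.2]
opening: 0.014
finger_force: 0.0
```

{"name": "step_arm", "arguments": {
  "steps": [
    [0,0,0,0,0,-10.6,1],
    [0,0,0,0,0,-10.6,1],
    [0,0,0,0,0,-10.6,1],
    [0,0,0,0,0,-10.6,1],
    [0,0,0,0,0,-10.6,1],
    [0,0,0,0,0,-10.6,1],
    [0,0,0,0,0,0,1]
  ]
}}

```text
clock: 10.1
tool_pos: [0.547, -0.2246, 0.2649]
eef_rot: [0.181, 0.983, 0.001, -0.0]
contact_force: [1.1, -0.1, 0.4]
opening: 0.004
finger_force: 0.0
```

Run:
```python
from h import *
from plant import r
import cv2
st=r.get_state();print({k:np.round(v,4).tolist() for k,v in st.items()})
T=R.from_quat(st["eef_rot"]);t=np.array(st["tool_pos"]);o=[]
for n in("scene","side"):
    s=r.snapshot(n);np.savez(n+"1.npz",**s);c=s;M=np.linalg.inv(c["cam_to_world"]);U=[]
    for q in([0,0,0],[0,0,.017]):
        p=M@np.r_[t+T.apply(q),1];U.append([c["fx"]*p[0]/p[2]+c["cx"],c["fy"]*p[1]/p[2]+c["cy"]])
    u=np.array(U[1]);a=(u-[55,70]).astype(int).clip(0);print(n,np.round(U,1).tolist(),"crop origin",a)
    o.append(cv2.resize(s["pixels"][a[1]:a[1]+130,a[0]:a[0]+110,::-1],(396,468),interpolation=2))
cv2.imwrite("pics/c5.png",np.hstack(o))
```

```text
{'clock': 10.1, 'q': [0.7524, 0.7004, -0.7992, 1.6083, 0.5507, 1.0725, 1.0065], 'qd': [-0.0134, -0.0078, 0.0284, -0.0041, -0.0114, -0.0131, -0.0569], 'joint_torque': [0.269, -48.8618, -8.4225, -14.7939, 0.0932, 0.1375, 0.5428], 'tool_pos': [0.547, -0.2246, 0.2649], 'eef_rot': [0.1814, 0.9834, 0.0013, -0.0004], 'contact_force': [1.1318, -0.127, 0.3844], 'moment': [-0.0419, -0.1012, 0.037], 'finger_force': 0.0, 'opening': 0.0039}
scene [[200.1, 146.8], [201.2, 153.3]] crop origin [146  83]
side [[314.5, 118.2], [314.3, 124.7]] crop origin [259  54]
```

View pics/c5.png

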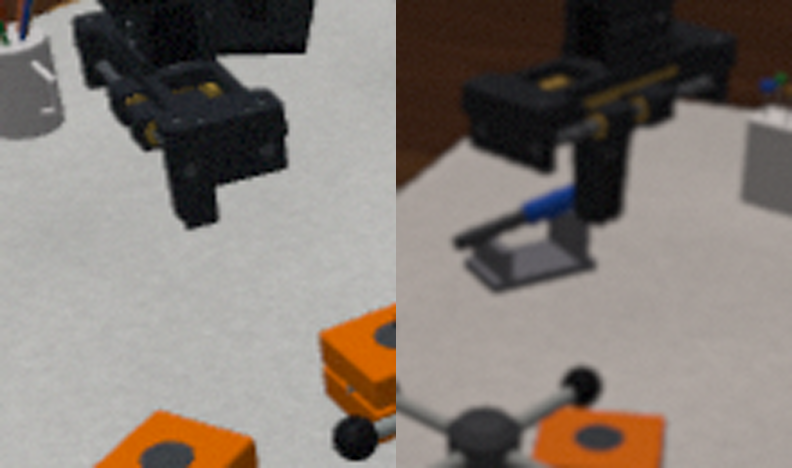

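Both views agree sideways but put the fingertip about 25 mm higher than the stated reach: scene crop (197,222) against the predicted (199,253), side crop (597,216) against (595,254). That makes the effective tip about 8 mm behind the TCP, which also matches the contact positions felt while pushing. I'll use that for the wheel.

```bash
cat >> h.py <<'E'
TIP=[0,0,-.008]
def wrot(phi):
    a=np.radians(phi)-YAW;x=-np.array([np.cos(a),np.sin(a),0]);z=np.array([0,0,-1.]);return np.c_[x,np.cross(z,x),z]
def wheel(phi,z,rho=.06):
    a=np.radians(phi)-YAW;go([rho*np.cos(a),rho*np.sin(a),z],TIP,wrot(phi))
def feel():
    from plant import r
    s=r.get_state();d=np.array(s["tool_pos"])-HUB;F=np.array(s["contact_force"])
    print("phi %.1f rho %.1f mm tipz %.4f  torque cw %.3f (mz %.3f) F"%(np.degrees(np.arctan2(d[1],d[0])),1e3*np.hypot(*d[:2]),s["tool_pos"][2]+.008,-( -(d[0]*F[1]-d[1]*F[0])-s["moment"][2]),s["moment"][2]),F.round(1),"clk",s["clock"])
E
python3 -c "
from h import *
wheel(-74,.275)"
```

```text
shift cm [ 6.34 15.61 -0.16] turn deg [ 0.07 -0.05 52.99] q [ 0.75  0.7  -0.8   1.61  0.55  1.07  1.01] clk 10.2
press now mm [-227.01    2.43  273.13] F press [ 0.3  -0.85 -0.04] 0.005151849364840878
```

{"name": "step_arm", "arguments": {
  "steps": [
    [1.5,3.9,-0.3,0,0,0,1],
    [1.5,3.9,0,0,0,0,1],
    [1.5,3.9,0,0,0,0,1],
    [1.8,3.9,0,0,0,10.6,1],
    [0,0,0,0,0,10.6,1],
    [0,0,0,0,0,10.6,1],
    [0,0,0,0,0,10.6,1],
    [0,0,0,0,0,10.6,1]
  ],
  "force": 60
}}

```text
clock: 11.2
tool_pos: [0.544, -0.0573, 0.2684]
eef_rot: [0.604, 0.797, 0.0, 0.0]
contact_force: [0.1, -0.2, 0.2]
opening: 0.007
finger_force: 0.0
```

```bash
python3 -c "
from h import *
wheel(-74,.226)
feel()"
```

```text
shift cm [0.06 0.02 5.04] turn deg [ 0.05 -0.01 -0.36] q [ 0.35  0.57 -0.54  1.74  0.36  0.92 -0.06] clk 11.2
press now mm [-59.64 -10.73 276.39] F press [-0.22 -0.09  0.19] 0.006885809915229069
phi -74.2 rho 60.6 mm tipz 0.2764  torque cw 0.008 (mz 0.005) F [ 0.1 -0.2  0.2] clk 11.2
```

{"name": "step_arm", "arguments": {
  "steps": [
    [0,0,2.2,0,0,0,1],
    [0,0,1.2,0,0,0,1],
    [0,0,0.8,0,0,0,1],
    [0,0,0.8,0,0,0,1],
    [0,0,0,0,0,0,1]
  ]
}}

```text
clock: 11.82
tool_pos: [0.5441, -0.058, 0.2178]
eef_rot: [0.601, 0.799, 0.0, -0.0]
contact_force: [0.1, 0.0, -0.1]
opening: 0.005
finger_force: 0.0
```

{"name": "step_arm", "arguments": {
  "steps": [
    [0.03,-0.63,0,0,0,6,1],
    [0.03,-0.63,0,0,0,6,1],
    [0.03,-0.63,0,0,0,6,1]
  ]
}}

```text
clock: 12.2
tool_pos: [0.5281, -0.0609, 0.219]
eef_rot: [0.72, 0.694, 0.002, 0.002]
contact_force: [6.7, -1.5, -4.3]
opening: 0.006
finger_force: 2.9
```

```bash
python3 -c "
from h import *
feel()"
```

```text
phi -89.4 rho 61.9 mm tipz 0.2270  torque cw 0.381 (mz -0.034) F [ 6.7 -1.5 -4.3] clk 12.2
```

{"name": "step_arm", "arguments": {
  "steps": [
    [0.03,-0.63,0,0,0,6,1],
    [0.03,-0.63,0,0,0,6,1],
    [0.03,-0.63,0,0,0,6,1],
    [0.03,-0.63,0,0,0,6,1]
  ]
}}

```text
clock: 12.7
tool_pos: [0.504, -0.0561, 0.219]
eef_rot: [0.849, 0.528, 0.003, 0.003]
contact_force: [4.3, -3.7, -2.6]
opening: 0.001
finger_force: 2.9
```

```bash
python3 -c "
from h import *
feel()"
```

```text
phi -112.3 rho 61.7 mm tipz 0.2270  torque cw 0.292 (mz -0.037) F [ 4.3 -3.7 -2.6] clk 12.7
```

{"name": "step_arm", "arguments": {
  "steps": [
    [0.03,-0.63,0,0,0,6,1],
    [0.03,-0.63,0,0,0,6,1],
    [0.03,-0.63,0,0,0,6,1],
    [0.03,-0.63,0,0,0,6,1]
  ]
}}

```text
clock: 13.2
tool_pos: [0.4832, -0.0413, 0.2189]
eef_rot: [0.94, 0.34, 0.002, 0.002]
contact_force: [2.4, -4.8, 0.6]
opening: 0.002
finger_force: 2.7
```

```bash
python3 -c "
from h import *
feel();wheel(-146,.226)"
```

```text
phi -136.3 rho 61.3 mm tipz 0.2269  torque cw 0.327 (mz 0.010) F [ 2.4 -4.8  0.6] clk 13.2
shift cm [ 0.14 -1.02  0.09] turn deg [ 0.28 -0.16  5.77] q [ 0.09  0.52 -0.16  2.    0.14  0.63 -1.04] clk 13.2
press now mm [-37.75  48.27 226.92] F press [-5.02 -1.97  0.56] 0.0018586986408759304
```

{"name": "step_arm", "arguments": {
  "steps": [
    [0.04,-0.63,0.03,0,0,6,1],
    [0.04,-0.63,0.03,0,0,6,1],
    [0.04,-0.63,0.03,0,0,6,1],
    [0.04,-0.63,0.03,0,0,6,1]
  ]
}}

```text
clock: 13.7
tool_pos: [0.4701, -0.0192, 0.2175]
eef_rot: [0.991, 0.137, 0.001, 0.001]
contact_force: [-0.3, -6.2, 0.2]
opening: 0.005
finger_force: 2.9
```

```bash
python3 -c "
from h import *
feel()"
```

```text
phi -160.6 rho 60.9 mm tipz 0.2255  torque cw 0.325 (mz -0.024) F [-0.3 -6.2  0.2] clk 13.7
```

{"name": "step_arm", "arguments": {
  "steps": [
    [0.04,-0.63,0.03,0,0,6,1],
    [0.04,-0.63,0.03,0,0,6,1],
    [0.04,-0.63,0.03,0,0,6,1]
  ]
}}

```text
clock: 14.08
tool_pos: [0.4668, -0.0007, 0.2164]
eef_rot: [1.0, -0.02, -0.0, 0.001]
contact_force: [-2.7, -7.6, 3.6]
opening: 0.004
finger_force: 4.6
```

```bash
python3 -c "
from h import *
feel()"
```

```text
phi -178.4 rho 60.7 mm tipz 0.2244  torque cw 0.376 (mz -0.079) F [-2.7 -7.6  3.6] clk 14.075
```

{"name": "step_arm", "arguments": {
  "steps": [
    [0.03,-0.5,0,0,0,4.8,1]
  ]
}}

```text
clock: 14.2
tool_pos: [0.4667, 0.0038, 0.2162]
eef_rot: [0.998, -0.061, -0.001, 0.002]
contact_force: [-3.5, -8.7, 1.0]
opening: 0.006
finger_force: 4.5
```

```bash
python3 -c "
from h import *
feel()"
```

```text
phi 177.4 rho 60.9 mm tipz 0.2242  torque cw 0.476 (mz -0.061) F [-3.5 -8.7  1. ] clk 14.2
```

{"name": "step_arm", "arguments": {
  "steps": [
    [0.03,-0.5,0,0,0,4.8,1]
  ]
}}

```text
clock: 14.32
tool_pos: [0.4669, 0.0082, 0.2161]
eef_rot: [0.995, -0.103, -0.001, 0.002]
contact_force: [-3.8, -9.4, 1.0]
opening: 0.001
finger_force: 4.9
```

```bash
python3 -c "
from h import *
feel();wheel(-74,.28)"
```

```text
phi 173.2 rho 61.0 mm tipz 0.2241  torque cw 0.519 (mz -0.076) F [-3.8 -9.4  1. ] clk 14.325
shift cm [ 8.87  4.79 -5.59] turn deg [   0.03    0.34 -117.85] q [-0.2   0.51  0.12  2.05 -0.1   0.59 -1.79] clk 14.325
press now mm [ 13.12  59.57 224.09] F press [-8.95  4.71  1.03] 0.0011075081550754008
```

The resistance is rising, so the plate is bearing on the flask. I'll continue in small steps.

{"name": "step_arm", "arguments": {
  "steps": [
    [0.02,-0.42,0,0,0,4,1]
  ]
}}

```text
clock: 14.45
tool_pos: [0.4674, 0.012, 0.2159]
eef_rot: [0.99, -0.138, -0.002, 0.002]
contact_force: [-5.0, -9.5, 1.1]
opening: 0.003
finger_force: 5.3
```

```bash
python3 -c "
from h import *
feel()"
```

```text
phi 169.6 rho 61.1 mm tipz 0.2239  torque cw 0.523 (mz -0.105) F [-5.  -9.5  1.1] clk 14.45
```

{"name": "step_arm", "arguments": {
  "steps": [
    [0.02,-0.32,0,0,0,3,1]
  ]
}}

```text
clock: 14.58
tool_pos: [0.4679, 0.0148, 0.2158]
eef_rot: [0.987, -0.163, -0.002, 0.003]
contact_force: [-5.2, -10.2, 2.1]
opening: 0.004
finger_force: 5.6
```

```bash
python3 -c "
from h import *
feel()"
```

```text
phi 166.9 rho 61.2 mm tipz 0.2238  torque cw 0.583 (mz -0.096) F [ -5.2 -10.2   2.1] clk 14.575
```

{"name": "step_arm", "arguments": {
  "steps": [
    [0.02,-0.32,0,0,0,3,1]
  ]
}}

```text
clock: 14.7
tool_pos: [0.4685, 0.0176, 0.2157]
eef_rot: [0.982, -0.189, -0.003, 0.003]
contact_force: [-6.6, -10.8, 2.6]
opening: 0.003
finger_force: 5.9
```

```bash
python3 -c "
from h import *
feel()"
```

```text
phi 164.3 rho 61.3 mm tipz 0.2237  torque cw 0.712 (mz -0.031) F [ -6.6 -10.8   2.6] clk 14.7
```

{"name": "step_arm", "arguments": {
  "steps": [
    [0.02,-0.27,0,0,0,2.5,1]
  ]
}}

```text
clock: 14.82
tool_pos: [0.4692, 0.0199, 0.2156]
eef_rot: [0.978, -0.211, -0.003, 0.003]
contact_force: [-7.5, -10.4, 1.1]
opening: 0.0
finger_force: 6.2
```

```bash
python3 -c "
from h import *
feel()"
```

```text
phi 162.0 rho 61.3 mm tipz 0.2236  torque cw 0.644 (mz -0.106) F [ -7.5 -10.4   1.1] clk 14.825
```

{"name": "step_arm", "arguments": {
  "steps": [
    [0.02,-0.27,0,0,0,2.5,1]
  ]
}}

```text
clock: 14.95
tool_pos: [0.4699, 0.0222, 0.2155]
eef_rot: [0.973, -0.232, -0.004, 0.003]
contact_force: [-8.2, -10.9, 2.9]
opening: 0.005
finger_force: 6.6
```

```bash
python3 -c "
from h import *
feel()"
```

```text
phi 159.8 rho 61.4 mm tipz 0.2235  torque cw 0.754 (mz -0.045) F [ -8.2 -10.9   2.9] clk 14.95
```

This is firm, about 0.70 N m and twice the free torque. I'll back off from the spoke and lift clear.

{"name": "step_arm", "arguments": {
  "steps": [
    [0,0.5,0,0,0,0,1],
    [0,0.7,0,0,0,0,1],
    [0,0,-2,0,0,0,1],
    [0,0,-4,0,0,0,1],
    [0,0,-4,0,0,0,1],
    [-4,0,-2,0,0,0,1],
    [0,0,0,0,0,0,1]
  ]
}}

```text
clock: 15.82
tool_pos: [0.4331, 0.0352, 0.3377]
eef_rot: [0.974, -0.228, 0.002, -0.002]
contact_force: [-0.1, -0.6, -0.0]
opening: 0.007
finger_force: 0.0
```

Run:
```python
from h import *
from plant import r
import cv2
feel()
a=r.snapshot("scene")["pixels"][140:300,205:345,::-1];b=r.snapshot("side")["pixels"][140:300,220:350,::-1]
cv2.imwrite("pics/c6.png",cv2.resize(np.hstack([a,b]),None,fx=2.9,fy=2.9,interpolation=2))
```

```text
phi 160.1 rho 100.4 mm tipz 0.3457  torque cw 0.050 (mz -0.014) F [-0.1 -0.6 -0. ] clk 15.825
```

View pics/c6.png

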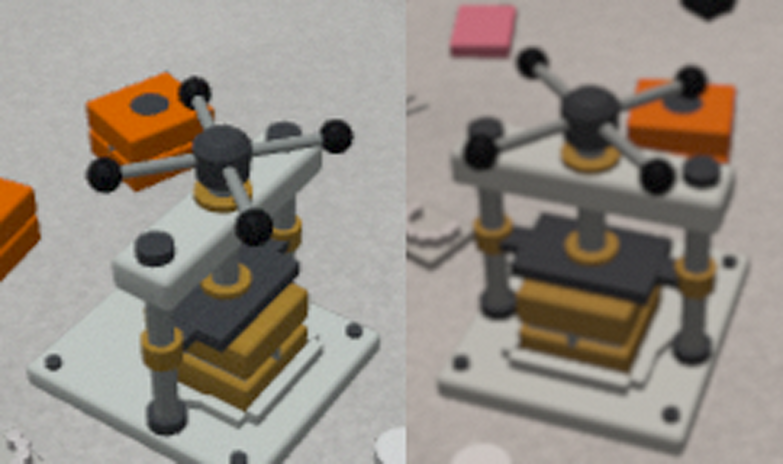

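The crop shows the plate down on the flask (scene crop (240,290), side crop (590,265)), the flask square at the stop, and the arm clear of everything. I'm handing the job in.

```bash
python3 -c "
from plant import r
print(r.finish_job())"
```

```text
the job is handed in; nothing more can be done
None
```

I pushed the brass flask home against the back stop and wound the plate down to about 0.70 N m, roughly twice the free-turning resistance. It took one push on a single spoke. I backed the arm clear and handed the job in at about 16 s; no verdict came back, so the clamping force is judged by feel only.

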